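# Charge the deburring tumbler and re-dock the catch tray

## Robot

A 6-joint arm with a two-finger parallel gripper is mounted at the origin on the work surface. World frame = base frame: x ahead of the robot, y to its left, z up, the work surface at z = 0. Lengths are in mm, angles in degrees, forces in N, time in s.
With the tool pointing down it reaches from about 275 to 975 mm from the base axis. Payload 8.4 kg.
Tool frame: the origin (TCP) lies midway between the tips of the shut fingers; the grasp point (between the pads) lies 19 mm behind it; z points along the fingers, y is the line along which they close (so a half turn about z gives the same grasp; the last joint's range is limited). The gripper opens to 92 mm and grips with 3 to 60 N. Pads are 20 mm wide; open, the fingers measure 128 mm over their backs; the gripper's body (75 mm by 189 mm) begins 69 mm behind the grasp point.
Start: joints at [73.659, 20.225, 93.587, -0, 66.188, -0.138], TCP at [174.402, 600.176, 214.583] pointing down, gripper open.
Joint ranges: [-150.9, 150.9], [-52.94, 120.26], [3.33, 152.33], [-74.26, 254.26], [0, 154.13], [-172.89, 172.89]. Speed limits (degrees/s): [127.2, 127.2, 159.86, 180, 180, 180].

## Interface

Orientations are given as [roll, pitch, yaw] about the fixed x, y, z axes, in that order (R = Rz(yaw) Ry(pitch) Rx(roll)).
In Python, from plant import env gives the robot as it stands.
- The arm moves only by the shell command python3 -m pendant 'ROWS' [FORCE]. ROWS is JSON, a list of rows, each an object with "linear": the shift along the tool's x, y, z each as a share of 0.5 m, from -1 to 1, a list of three; "twist": the turn, a rotation vector about the tool's x, y, z each as a share of 45 degrees, from -1 to 1, a list of three; "grip": the closure, from -1 (fully open) to 1 (shut), so that 0 is half open. A call has 1 to 5 rows; each row is the pose to reach, as a shift and turn from the pose commanded when the call began, along the tool's axes at that moment; what a row does not reach only later rows make up. A row lasts 1/12 s, in which the tool goes at most 41.7 mm and 7.16 degrees, less where a joint would pass 70% of its speed; a pose out of reach is approached as far as the arm can. A call with a number of a shift or a turn outside -1 to 1 is refused whole. A call with a gripper value outside its range is refused whole. The fingers move at their own pace and stop on an object; FORCE is the grip in N (left out, the last holds). Time passes only in rows, so rows that repeat a pose let the fingers close. It gives the time, the measured TCP pose, the force, the opening and the grip force at its end, in the units of the state.
- env.observe(): the state, without advancing time (a new reading comes with each control period).
- env.read_camera(name): name is "scene" or "top" or "wrist"; returns (picture, depth): 400x640x3 uint8, blue, green, red; 400x640 float32, mm along the optical axis (not along the pixel's ray), 0 where there is no reading.
- env.camera_params(name): a dict with "fovy" (degrees; the focal length in pixels is half the picture's height over the tangent of half this angle, whatever the lens; pixels are square), "cx", "cy" (the principal point, pixels), "rvec" (rotation vector, rad) and "tvec" (3), from world to camera coordinates, as OpenCV has them. Camera axes: x right, y down, z forward; pixel columns grow to the right and rows downward; lengths in mm; the calibration is good to about 2 mm. A picture is of the moment at which its call begins: read the wrist's pose just before it. camera_params takes no time and is no camera call; for the wrist camera it gives the pose at the moment of the call.
- env.finish_job(): hands the job in; it is judged then, once.
The state is a dict: "t": time; "qpos": joint angles; "joint_vel": joint speeds; "joint_torque": joint torques, N m; "eef_pos": TCP position; "tcp_rot": TCP orientation; "force": force on the tool from outside, world axes, zero at the start; "moment": the same for the moment, N m; "opening": finger opening in mm; "grasp_force": force on a finger pad.
Only numpy, scipy, OpenCV 4.12 (cv2) and the standard library are available. Lean on these libraries where they do the work, as an engineer would, in place of code of your own. Each camera call takes 0.05 s, during which the arm holds its last target. There are 200 camera calls.

## Task

Carry the blue catch tray by its bar to the green tumbler and tip it so that all six metal blanks go into the hopper. Then set the empty tray down flat in its V-shaped dock, spout facing out, pushed fully home against the back stop and both flanks, and let go. Leave the spray bottle, the tape measure and the wood offcut where they are.

Things in the scene. Friction and masses are not known exactly. Their poses are not given: they have to be found in the camera images.
- tray: Blue plastic catch tray with six loose blanks in it; 0.26 to 0.46 kg empty, blanks 0.46 kg more. Origin: centre of its underside, z up. Floor 130 (x) by 120 (y) mm, 4 thick; side and rear walls 40 high, 4 thick, outer faces y = +-60 and x = +65. Both rear (+x) corners are cut at 45 degrees (x 65, y +-30 to x 35, y +-60). Front (-x) is the open spout. Slides freely on the bench.
- tray_lip (a point): Middle of the tip of the tray's pouring lip, 88 mm in front (tray -x) of the tray's origin and 13 mm above its underside. The lip is 120 mm wide along y and slopes up 25 degrees outward from the floor's front edge at x = -65; there is no front wall. The blanks slide out over it when the tray is tipped spout-down by some 60 degrees.
- tray_grip (a point): Middle of the tray's black bail bar, 95 mm above the underside, over the tray's middle: the place to grip from above. The bar is 14 mm thick along the tray's x, 22 mm high (z 84 to 106) and 120 mm free length along the tray's y, between two steel posts (outer faces y = +-66). Axes as the tray's.
- hopper: Green vibratory tumbler, fixed to the bench, with a square steel feed hopper open at the top. Origin: centre of its foot on the bench, z up. Outside 230 by 230 mm, 130 mm high.
- hopper_mouth (a point): Centre of the hopper's mouth, at rim height, 130 mm above the bench. The mouth is about 205 by 205 mm inside; its steel walls slope in to a 110 by 110 mm floor 48 mm above the bench.
- dock: Dock fixed to the bench: a dark-steel back stop between two aluminium flanks at 45 degrees, a V open to the dock's -x (towards the robot), 32 mm high, no base plate under the tray. Origin: on the bench, where the tray's origin lies when fully home (rear on the stop, cut corners on both flanks); the tray's axes then match the dock's, spout facing out. Push in along the dock's +x.
- dock_stop (a point): Middle of the back stop's front face, 65 mm beyond the dock's origin along its +x, 16 mm above the bench. The flanks' inner faces run from x 65, y +-30 to x 17, y +-78 in the dock's frame. Behind the stop, from x 75 to 160, is a stub of a delivery chute 80 mm wide, up to 120 mm high.
- blank0_mid (a point): Centre of a brass-coloured round blank, 26 mm diameter, 26 mm high, 110 g, loose in the tray at the start.
- blank1_mid (a point): Centre of an aluminium square blank, 24 x 24 x 28 mm, 43 g, loose in the tray at the start.
- blank2_mid (a point): Centre of a brass-coloured round blank, 26 mm diameter, 26 mm high, 110 g, loose in the tray at the start.
- blank3_mid (a point): Centre of an aluminium square blank, 24 x 24 x 28 mm, 43 g, loose in the tray at the start.
- blank4_mid (a point): Centre of a brass-coloured round blank, 26 mm diameter, 26 mm high, 110 g, loose in the tray at the start.
- blank5_mid (a point): Centre of an aluminium square blank, 24 x 24 x 28 mm, 43 g, loose in the tray at the start.
- sprayer: Bystander: green spray bottle with yellow head, 64 mm diameter, 181 mm high; origin at the centre of its underside.
- tape: Bystander: yellow tape measure, 70 x 35 x 62 mm; origin at the centre of its underside.
- offcut: Bystander: pale wood offcut, 100 x 60 x 38 mm; origin at the centre of its underside.

How it is judged:
By the outcome, as a careful person would: the job done as asked, in the order asked, and still so for the second after the job is handed in, with the robot touching nothing.
It also fails if it takes over 64 s, if anything falls off the work surface, if the arm or the gripper's body presses on something with over 40 N, if the wrist force passes 120 N, or if a joint passes its speed limit or range.

## Working session

There is one attempt and no reset: what is moved stays moved. The work goes in short steps, Python scripts to look and compute and a shell command to move; the robot and the scene stay as the last step left them, time stands still between calls to the robot, and variables do not carry over. Pictures are saved under pics/ and viewed, at most 12 in all, crops included, and the job is handed in when it is done.

```bash
mkdir -p pics; ls; cat > h.py <<'E'
import numpy as np, cv2
from scipy.spatial.transform import Rotation as R
from plant import env
def cam(n):
    p=env.camera_params(n); im,d=env.read_camera(n); return p,im,d
def mats(p):
    f=200/np.tan(np.radians(p['fovy'])/2)
    return f,R.from_rotvec(np.ravel(p['rvec'])).as_matrix(),np.ravel(p['tvec'])
def world(p,u,v,d):
    f,M,t=mats(p); c=np.stack([(u-p['cx'])/f*d,(v-p['cy'])/f*d,d],-1); return (c-t)@M
def cloud(p,d):
    v,u=np.mgrid[:400,:640]; return world(p,u,v,d)
def plane(p,u,v,z):
    f,M,t=mats(p); o=-M.T@t; r=M.T@np.array([(u-p['cx'])/f,(v-p['cy'])/f,1]); return o+r*(z-o[2])/r[2]
E
python3 - <<'E'
from h import *
for n in ("top","scene"):
    p,im,d=cam(n); cv2.imwrite(f"pics/{n}0.png",im); np.savez(f"{n}0.npz",im=im,d=d); print(n,p, mats(p)[1].T@-mats(p)[2])
print(env.observe())
E
```

```text
pics
top {'fovy': 55.52676298038924, 'cx': 317.78911841158737, 'cy': 194.89485359843164, 'rvec': array([ 2.17083288, -2.14588262,  0.16891033]), 'tvec': array([-103.06639509,  582.22659191, 1231.69967826])} [ 408.27549728  -74.05258615 1301.73803676]
scene {'fovy': 49.49680004134504, 'cx': 317.5650256330303, 'cy': 200.76994281127511, 'rvec': array([ 2.40868465,  0.91454107, -0.28564547]), 'tvec': array([-348.42513719, -299.60456266, 1504.7313582 ])} [ 987.62424898 -576.39066158 1080.62554967]
{'t': 0.1, 'qpos': array([ 7.36598300e+01,  2.02583890e+01,  9.36243252e+01, -1.61986245e-03,
        6.61886122e+01, -1.36476525e-01]), 'joint_vel': array([ 0.02133576, -0.09035453, -0.12031455,  0.00796431,  0.16414742,
        0.03444284]), 'joint_torque': array([-3.13857499e-04, -5.94905770e+01, -3.34927332e+01,  6.98215328e-02,
        1.83352351e-02, -5.90534410e-05]), 'eef_pos': array([174.28046884, 599.74390631, 213.94384037]), 'tcp_rot': array([-1.79928670e+02,  1.31126258e-03,  1.63796962e+02]), 'force': array([-0.08046715, -0.03487616, -0.2030191 ]), 'moment': array([-0.02971299,  0.01440242, -0.00425741]), 'grasp_force': 0.0, 'opening': 91.76008905207065}
```

View pics/top0.png

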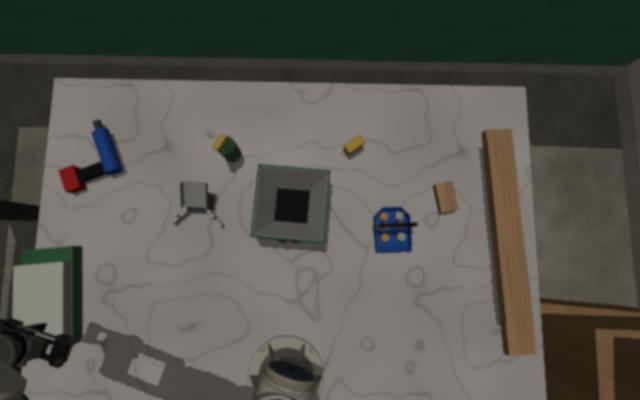

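View pics/scene0.png

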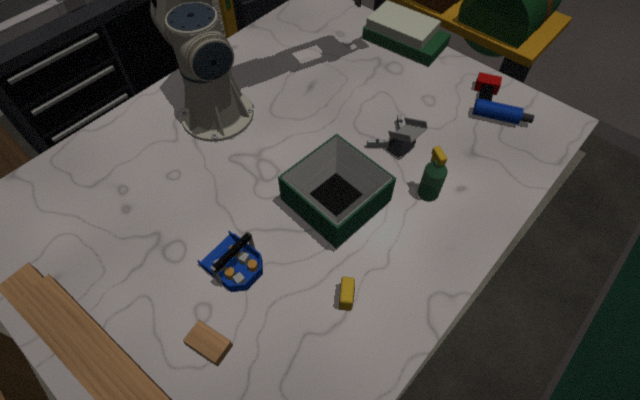

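The top view shows the tray at about (393,230) with its rear up (+x), the hopper at (291,203), and the dock at (197,205) opening toward the robot. The sprayer is at (228,150), the tape at (354,145) and the offcut at (445,197). The scene view agrees.

```bash
python3 - <<'E'
from h import *
D={}
for n in ("top","scene"):
    z=np.load(n+"0.npz"); p=env.camera_params(n); W=cloud(p,z['d']); D[n]=(z['im'],z['d'],p,W)
def rep(name,P):
    r=cv2.minAreaRect(P[:,:2].astype(np.float32)); print(name,len(P),"mean",P.mean(0).round(1),"rect",np.round(r[0],1),np.round(r[1],1),round(r[2],1),"z",np.percentile(P[:,2],[2,50,98]).round(1))
for n,(im,d,p,W) in D.items():
    hsv=cv2.cvtColor(im,cv2.COLOR_BGR2HSV); ok=d>0
    X,Y,Z=W[...,0],W[...,1],W[...,2]
    tb=D['top'][3][230,393]; 
    if n=='top': print("tray px",tb, W[203,291],W[195,195])
    near=lambda c,r:(np.hypot(X-c[0],Y-c[1])<r)&ok
    blue=(hsv[...,0]>100)&(hsv[...,0]<130)&(hsv[...,1]>120)&near(tb,150)
    rep(n+" trayblue",W[blue]); 
    wall=blue&(Z>30)&(Z<50); rep(n+" traywall",W[wall])
    bar=near(tb,150)&(Z>92)&(Z<118); rep(n+" bar",W[bar])
    h=D['top'][3][203,291]; rim=near(h,220)&(Z>120)&(Z<140); rep(n+" rim",W[rim])
    dk=D['top'][3][195,195]; 
    m=near(dk,140)&(Z>22)&(Z<42)&(hsv[...,1]<90); rep(n+" dock32",W[m])
    m=near(dk,100)&(Z>60)&(Z<130)&(hsv[...,1]<90); rep(n+" chute",W[m])
    if n=='top':
        for nm,(u,v) in dict(spr=(228,150),tape=(354,145),off=(445,197)).items():
            q=W[v,u]; m=near(q,90)&(Z>15)&(Z<200); rep(nm,W[m])
im=D['top'][0]; cv2.imwrite("pics/dock.png",cv2.resize(np.hstack([im[165:245,150:250],im[190:270,345:445]]),None,fx=4,fy=4,interpolation=cv2.INTER_CUBIC))
E
```

```text
tray px [ 470.53338974 -354.54630064    7.71416147] [554.2695488   -7.53447089  46.85698585] [573.48281466 302.7862612   72.94605147]
top trayblue 927 mean [ 460.8 -351.3   12.7] rect [ 472.3 -343.1] [148.2 122.5] 3.2 z [ -1.2   5.4 105.1]
top traywall 64 mean [ 461.2 -335.3   37.2] rect [ 468.3 -345.4] [117.2 118.3] 3.9 z [30.3 37.3 43.7]
top bar 187 mean [ 484.6 -344.7  104.8] rect [ 484.8 -345.6] [ 14.2 130.6] 2.7 z [ 97.1 105.  109.9]
top rim 1490 mean [548.2  -7.5 127.8] rect [547.9  -9.1] [230.2 230.9] 85.7 z [120.5 128.3 133.6]
top dock32 254 mean [516.  308.3  31.2] rect [496.4 300.6] [117.5 156. ] 36.8 z [24.  31.2 36.9]
top chute 686 mean [578.3 306.6  80.7] rect [572.9 303.9] [85.  86.3] 86.5 z [ 60.8  80.2 108.8]
spr 506 mean [720.9 195.1 121.5] rect [727.  196.3] [44.9 64.3] 62.7 z [ 20.6 124.7 183.2]
tape 258 mean [ 755.2 -214.6   55.6] rect [ 758.5 -215.5] [35.4 69.6] 34.3 z [21.2 59.7 66. ]
off 578 mean [ 585.4 -527.9   36. ] rect [ 586.5 -531.5] [100.1  62.9] 10.5 z [19.2 37.  42.6]
scene trayblue 1384 mean [ 473.9 -347.7   17.6] rect [ 472.9 -347.1] [153.4 121.8] 2.7 z [  0.2   8.3 102.8]
scene traywall 244 mean [ 507.  -353.9   37.3] rect [ 477.2 -347.8] [144.4 122.4] 5.1 z [30.3 38.2 42.9]
scene bar 387 mean [ 485.7 -349.   103.5] rect [ 483.6 -347.4] [ 16.5 131.7] 2.7 z [ 92.8 104.8 109.3]
scene rim 1736 mean [546.5 -11.5 127.4] rect [545.2  -9.4] [234.2 234.5] 85.7 z [120.3 128.  132.7]
scene dock32 229 mean [525.  289.   30.2] rect [535.7 305. ] [169.1 113.6] 87.2 z [22.4 30.4 39.7]
scene chute 556 mean [576.4 306.   83.7] rect [568.6 304.8] [92.8 90.7] 87.7 z [ 61.3  84.  109.8]
```

View pics/dock.png

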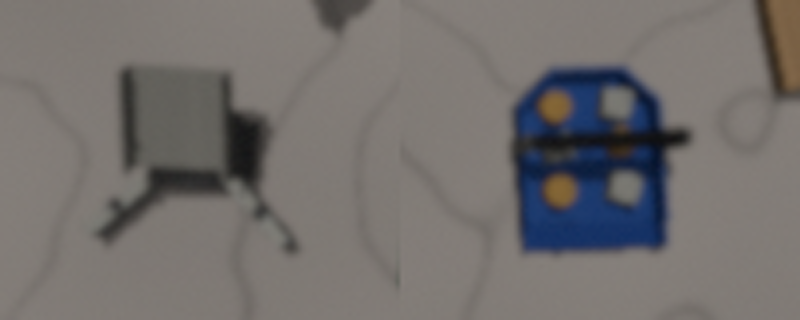

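```bash

python3 -m pendant '[{"linear":[0,0,0],"twist":[0,0,0.79],"grip":-1},{"linear":[0,0,0],"twist":[0,0,0.79],"grip":-1},{"linear":[0,0,0],"twist":[0,0,0.79],"grip":-1},{"linear":[0,0,0],"twist":[0,0,0.79],"grip":-1},{"linear":[0,0,0],"twist":[0,0,0.79],"grip":-1}]' 60 >/dev/null
python3 -m pendant '[{"linear":[0,0,0],"twist":[0,0,0.79],"grip":-1},{"linear":[0,0,0],"twist":[0,0,0.79],"grip":-1},{"linear":[0,0,0],"twist":[0,0,0.79],"grip":-1},{"linear":[0,0,0],"twist":[0,0,0.79],"grip":-1},{"linear":[0,0,0],"twist":[0,0,0.79],"grip":-1}]'
python3 -m pendant '[{"linear":[-0.6,0.5,-0.17],"twist":[0,0,0],"grip":-1},{"linear":[-0.6,0.5,-0.17],"twist":[0,0,0],"grip":-1},{"linear":[-0.6,0.5,-0.17],"twist":[0,0,0],"grip":-1},{"linear":[-0.6,0.5,-0.17],"twist":[0,0,0],"grip":-1},{"linear":[-0.6,0.5,-0.17],"twist":[0,0,0],"grip":-1}]'
python3 - <<'E'
from h import *
p=env.camera_params("wrist"); f,M,t=mats(p); print("cam pos",-M.T@t,"axis",M[2],"fovy",p['fovy']); s=env.observe(); print(s['eef_pos'],s['tcp_rot'],s['qpos'])
E
```

```text
t: 0.93
eef_pos: [174.3, 599.9, 214.1]
tcp_rot: [-180.0, 0.0, 92.3]
force: [-0.1, 0.6, 0.2]
opening: 92.0
grasp_force: 0.0
t: 1.35
eef_pos: [312.6, 448.4, 259.0]
tcp_rot: [-180.0, 0.0, 92.7]
force: [0.9, 1.6, 0.2]
opening: 92.1
grasp_force: 0.0
cam pos [308.93507699 531.83931451 429.14169807] axis [ 0.01289338 -0.29516823 -0.9553583 ] fovy 61.21664091008306
[312.60785295 448.41038617 258.96320954] [-1.79981263e+02  2.97923903e-02  9.27304514e+01] [ 5.49628750e+01  1.08838639e+01  1.00345833e+02 -3.68405147e-03
  6.88053296e+01  5.22337614e+01]
```

```bash

python3 -m pendant '[{"linear":[-0.26,0.28,-0.09],"twist":[0,0,0],"grip":-1},{"linear":[-0.26,0.28,-0.09],"twist":[0,0,0],"grip":-1},{"linear":[-0.26,0.28,-0.09],"twist":[0,0,0],"grip":-1},{"linear":[-0.26,0.28,-0.09],"twist":[0,0,0],"grip":-1},{"linear":[-0.26,0.28,-0.09],"twist":[0,0,0],"grip":-1}]'
python3 - <<'E'
from h import *
p,im,d=cam("wrist"); cv2.imwrite("pics/wdock.png",im); np.savez("wd.npz",im=im,d=d,**{k:p[k] for k in p})
E
```

```text
t: 1.77
eef_pos: [460.0, 324.5, 304.6]
tcp_rot: [179.9, 0.0, 92.6]
force: [0.7, 0.1, 0.3]
opening: 91.9
grasp_force: 0.0
```

View pics/wdock.png

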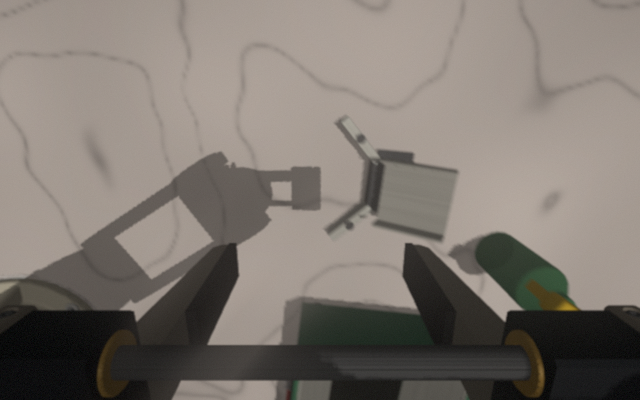

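The wrist picture shows the dock: the stop is at about (373,186), the flank tops run (342,120)-(375,158) and (330,232)-(368,208), and the chute lies to the right at (412,195).

```bash
python3 - <<'E'
from h import *
z=np.load("wd.npz"); p={k:z[k] for k in ('fovy','cx','cy','rvec','tvec')}; d=z['d']; W=cloud(p,d); v,u=np.mgrid[:400,:640]
roi=(u>315)&(u<470)&(v>105)&(v<245)&(d>0)
m=roi&(W[...,2]>26)&(W[...,2]<38)&(u<392); P=W[m]; print(len(P))
n,lab,st,ce=cv2.connectedComponentsWithStats(m.astype(np.uint8))
print(st[1:],ce[1:].round())
for i in range(1,n):
    if st[i,4]<25: continue
    Q=W[lab==i]; r=cv2.minAreaRect(Q[:,:2].astype(np.float32)); print(i,Q.mean(0).round(1),np.round(r[0],1),np.round(r[1],1),round(r[2],1)); print(cv2.boxPoints(r).round(1).tolist())
c=roi&(W[...,2]>50)&(W[...,2]<135); Q=W[c]; r=cv2.minAreaRect(Q[:,:2].astype(np.float32)); print("chute",r,np.percentile(Q[:,2],[2,50,98]))
fl=roi&(abs(W[...,2])<8); print("bench z",np.median(W[fl][:,2]))
k=z['im'][105:245,315:470]; 
mm=(m*255).astype(np.uint8)[105:245,315:470]
cv2.imwrite("pics/wdz.png",cv2.resize(np.hstack([k,cv2.merge([mm]*3)]),None,fx=2.5,fy=2.5,interpolation=cv2.INTER_NEAREST))
E
```

```text
1421
[[ 328  115   53  125 1421]] [[360. 180.]]
1 [514.1 308.   32.1] [508.3 306.2] [170.3  58.6] 87.3
[[475.0, 222.60000610351562], [533.5, 219.8000030517578], [541.5999755859375, 389.8999938964844], [483.1000061035156, 392.70001220703125]]
chute ((570.5992431640625, 302.2224426269531), (84.20161437988281, 87.6535873413086), 87.38816833496094) [ 58.91691028  80.27870759 109.14247953]
bench z 0.09061403584853736
```

View pics/wdz.png

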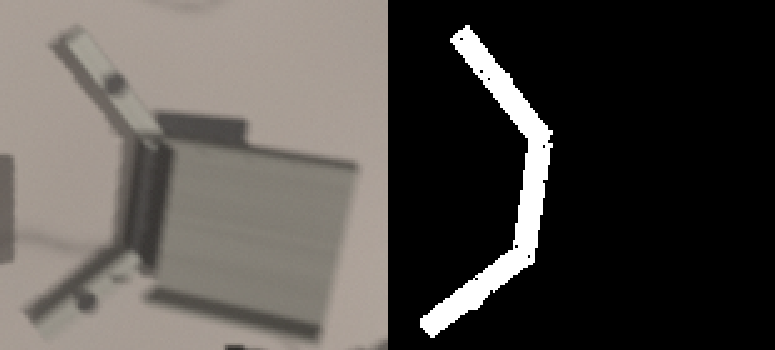

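```bash
python3 - <<'E'
from h import *
z=np.load("wd.npz"); p={k:z[k] for k in ('fovy','cx','cy','rvec','tvec')}; d=z['d']; W=cloud(p,d); v,u=np.mgrid[:400,:640]
m=(u>315)&(u<392)&(v>105)&(v<245)&(d>0)&(W[...,2]>26)&(W[...,2]<38); P=W[m][:,:2]
yaw=-2.7; o=np.array([455.,307.])
for it in range(6):
    c,s=np.cos(np.radians(yaw)),np.sin(np.radians(yaw)); Rm=np.array([[c,-s],[s,c]]); Q=(P-o)@Rm
    S=Q[(abs(Q[:,1])<25)&(Q[:,0]>50)]; L=Q[(Q[:,1]>42)&(Q[:,1]<76)]; Rr=Q[(Q[:,1]<-42)&(Q[:,1]>-76)]
    def fit(A):
        l=cv2.fitLine(A.astype(np.float32),cv2.DIST_HUBER,0,.01,.01).ravel(); a=np.degrees(np.arctan2(l[1],l[0])); n=np.array([-l[1],l[0]]); 
        n=n*np.sign(n[0]) ; h=(A-l[2:])@n; return a,l[2:],n,np.percentile(h,[3,97])
    f=[fit(A) for A in (S,L,Rr)]
    faces=[fi[1]+fi[2]*fi[3][0] for fi in f]
    # expected offsets: n.x = const : stop 65 ; flanks (x+|y|)/sqrt2=95/sqrt2
    e=[faces[0][0]-65,(faces[1]@[1,1]-95)/2**.5,(faces[2]@[1,-1]-95)/2**.5]
    aS=(f[0][0]%180)-90; aL=(f[1][0]%180)-135; aR=(f[2][0]%180)-45
    print("yaw",round(yaw,2),"o",o.round(1),"ang err",np.round([aS,aL,aR],1),"off",np.round(e,1),"thick",[np.round(fi[3][1]-fi[3][0],1) for fi in f])
    yaw+=np.mean([aS,aL,aR])*.8
    A=np.array([[1,0],[.7071,.7071],[.7071,-.7071]]); dl=np.linalg.lstsq(A,np.array(e),rcond=None)[0]
    o=o+Rm@dl*.8
E
```

```text
yaw -2.7 o [455. 307.] ang err [ 0.1  4.6 -7.1] off [5.5 5.1 1.7] thick [np.float64(11.5), np.float64(11.9), np.float64(13.0)]
yaw -3.35 o [459.2 308.7] ang err [ 0.8  5.1 -6. ] off [1.4 0.7 0.4] thick [np.float64(11.5), np.float64(11.9), np.float64(12.9)]
yaw -3.37 o [460.1 308.9] ang err [ 0.6  5.4 -6.2] off [ 0.6 -0.1 -0.3] thick [np.float64(11.4), np.float64(11.9), np.float64(13.2)]
yaw -3.43 o [460.2 308.9] ang err [ 0.6  5.6 -6.1] off [ 0.5 -0.3 -0.3] thick [np.float64(11.4), np.float64(12.0), np.float64(13.2)]
yaw -3.38 o [460.2 308.9] ang err [ 0.6  5.5 -6.2] off [ 0.5 -0.3 -0.3] thick [np.float64(11.4), np.float64(12.0), np.float64(13.2)]
yaw -3.4 o [460.2 308.9] ang err [ 0.6  5.5 -6.1] off [ 0.4 -0.3 -0.3] thick [np.float64(11.4), np.float64(12.0), np.float64(13.2)]
```

```bash

for i in 1 2 3; do python3 -m pendant '[{"linear":[-0.41,0,0],"twist":[0,0,0],"grip":-1},{"linear":[-0.41,0,0],"twist":[0,0,0],"grip":-1},{"linear":[-0.41,0,0],"twist":[0,0,0],"grip":-1},{"linear":[-0.41,0,0],"twist":[0,0,0],"grip":-1},{"linear":[-0.41,0,0],"twist":[0,0,0],"grip":-1}]' >/dev/null; done
python3 -m pendant '[{"linear":[-0.112,-0.014,0.25],"twist":[0,0,0],"grip":-1},{"linear":[-0.112,-0.014,0.25],"twist":[0,0,0],"grip":-1},{"linear":[-0.112,-0.014,0.25],"twist":[0,0,0],"grip":-1},{"linear":[-0.112,-0.014,0.25],"twist":[0,0,0],"grip":-1},{"linear":[-0.112,-0.014,0.25],"twist":[0,0,0],"grip":-1}]'
python3 - <<'E'
from h import *
p,im,d=cam("wrist"); cv2.imwrite("pics/wtray.png",im)
s=env.observe(); print(s['qpos'].round(1)); W=cloud(p,d); 
m=(d>0)&(W[...,2]>95)&(W[...,2]<112)&(abs(W[...,0]-485)<25)&(abs(W[...,1]+347)<75); Q=W[m][:,:2]; print(len(Q),cv2.minAreaRect(Q.astype(np.float32)))
hsv=cv2.cvtColor(im,cv2.COLOR_BGR2HSV); b=(hsv[...,0]>100)&(hsv[...,0]<130)&(hsv[...,1]>120)&(d>0)&(W[...,2]<60); Q=W[b][:,:2]; print(len(Q),cv2.minAreaRect(Q.astype(np.float32)))
E
```

```text
t: 3.48
eef_pos: [480.4, -343.1, 175.5]
tcp_rot: [-179.7, -0.2, 92.6]
force: [-0.1, 0.5, 0.2]
opening: 91.8
grasp_force: 0.0
[-35.6  19.5  99.7   0.   61.  -38.3]
3069 ((483.9927062988281, -348.155517578125), (14.022666931152344, 131.87380981445312), 2.7128803730010986)
7914 ((472.7481689453125, -348.2802734375), (151.2412567138672, 119.11502075195312), 2.861868143081665)
```

View pics/wtray.png

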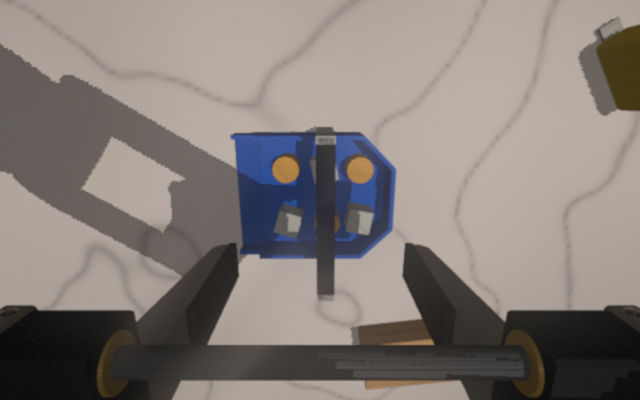

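The bar runs down the image at x≈325, from (325,135) to (325,298), between the two fingers. All six blanks are in the tray.

```bash

python3 -m pendant '[{"linear":[0,0,0.06],"twist":[0,0,0],"grip":-1},{"linear":[0,0,0.12],"twist":[0,0,0],"grip":-1},{"linear":[0,0,0.17],"twist":[0,0,0],"grip":-1},{"linear":[0,0,0.2],"twist":[0,0,0],"grip":-1},{"linear":[0,0,0.2],"twist":[0,0,0],"grip":-1}]'
python3 -m pendant '[{"linear":[0,0,0],"twist":[0,0,0],"grip":-1},{"linear":[0,0,0],"twist":[0,0,0],"grip":-1}]'
```

```text
t: 3.95
eef_pos: [482.6, -342.3, 78.5]
tcp_rot: [-179.9, -0.1, 92.8]
force: [-0.7, 0.7, 0.5]
opening: 92.1
grasp_force: 0.0
t: 4.12
eef_pos: [484.3, -344.2, 81.6]
tcp_rot: [179.8, 0.1, 92.7]
force: [0.6, -1.1, -0.4]
opening: 91.9
grasp_force: 0.0
```

```bash

python3 -m pendant '[{"linear":[-0.008,0,0.008],"twist":[0,0,0],"grip":-1},{"linear":[-0.008,0,0.008],"twist":[0,0,0],"grip":0},{"linear":[-0.008,0,0.008],"twist":[0,0,0],"grip":1},{"linear":[-0.008,0,0.008],"twist":[0,0,0],"grip":1},{"linear":[-0.008,0,0.008],"twist":[0,0,0],"grip":1}]' 60
for i in 1 2; do python3 -m pendant '[{"linear":[0,0,0],"twist":[0,0,0],"grip":1},{"linear":[0,0,0],"twist":[0,0,0],"grip":1},{"linear":[0,0,0],"twist":[0,0,0],"grip":1},{"linear":[0,0,0],"twist":[0,0,0],"grip":1},{"linear":[0,0,0],"twist":[0,0,0],"grip":1}]' 60; done
```

```text
t: 4.53
eef_pos: [482.7, -347.9, 75.2]
tcp_rot: [180.0, 0.0, 92.7]
force: [-0.5, -0.6, -0.1]
opening: 67.5
grasp_force: 0.0
t: 4.95
eef_pos: [482.7, -347.7, 74.9]
tcp_rot: [-180.0, -0.0, 92.7]
force: [-0.8, -0.5, 0.8]
opening: 33.9
grasp_force: 0.0
t: 5.37
eef_pos: [483.2, -347.9, 74.9]
tcp_rot: [179.9, 0.0, 92.7]
force: [3.0, 0.4, -3.0]
opening: 13.3
grasp_force: 60.0
```

```bash

python3 -m pendant '[{"linear":[0,0,-0.015],"twist":[0,0,0],"grip":1},{"linear":[0,0,-0.045],"twist":[0,0,0],"grip":1},{"linear":[0,0,-0.09],"twist":[0,0,0],"grip":1},{"linear":[0,0,-0.135],"twist":[0,0,0],"grip":1},{"linear":[0,0,-0.18],"twist":[0,0,0],"grip":1}]'
python3 -m pendant '[{"linear":[0,0,-0.04],"twist":[0,0,0],"grip":1},{"linear":[0,0,-0.08],"twist":[0,0,0],"grip":1},{"linear":[0,0,-0.12],"twist":[0,0,0],"grip":1},{"linear":[0,0,-0.16],"twist":[0,0,0],"grip":1},{"linear":[0,0,-0.18],"twist":[0,0,0],"grip":1}]'
python3 -m pendant '[{"linear":[0.015,0.006,0],"twist":[0,0,0],"grip":1},{"linear":[0.045,0.016,0],"twist":[0,0,0],"grip":1},{"linear":[0.09,0.02,0],"twist":[0,0,0],"grip":1},{"linear":[0.135,0.026,0],"twist":[0,0,0],"grip":1},{"linear":[0.18,0.03,0],"twist":[0,0,0],"grip":1}]'
python3 - <<'E'
from h import *
s=env.observe(); print(s['qpos'].round(1),s['moment'])
p,im,d=cam("scene"); cv2.imwrite("pics/carry.png",im[120:330,140:420])
E
```

```text
t: 5.78
eef_pos: [481.2, -346.9, 165.0]
tcp_rot: [-179.8, -0.1, 92.7]
force: [0.9, -0.1, -8.0]
opening: 13.7
grasp_force: 60.0
t: 6.2
eef_pos: [482.3, -347.8, 256.8]
tcp_rot: [180.0, 0.0, 92.7]
force: [-0.5, -0.3, -7.0]
opening: 13.3
grasp_force: 60.0
t: 6.62
eef_pos: [492.3, -255.2, 252.8]
tcp_rot: [-179.8, -0.1, 92.7]
force: [1.1, 0.1, -6.2]
opening: 13.6
grasp_force: 60.0
[-27.6  12.   99.7   0.   68.5 -30.2] [-0.06447738  0.02818552 -0.03954415]
```

View pics/carry.png

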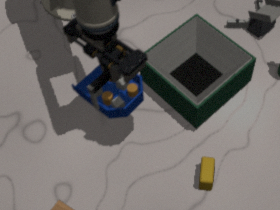

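```bash

for i in 1 2; do python3 -m pendant '[{"linear":[0.04,0.011,0],"twist":[0,0,0],"grip":1},{"linear":[0.08,0.022,0],"twist":[0,0,0],"grip":1},{"linear":[0.12,0.033,0],"twist":[0,0,0],"grip":1},{"linear":[0.16,0.044,0],"twist":[0,0,0],"grip":1},{"linear":[0.2,0.055,0],"twist":[0,0,0],"grip":1}]' >/dev/null; done
python3 -m pendant '[{"linear":[0.03,0.008,0],"twist":[0,0,0],"grip":1},{"linear":[0.06,0.017,0],"twist":[0,0,0],"grip":1},{"linear":[0.08,0.022,0],"twist":[0,0,0],"grip":1},{"linear":[0.086,0.025,0],"twist":[0,0,0],"grip":1},{"linear":[0.086,0.025,0],"twist":[0,0,0],"grip":1}]'
for i in 1 2 3 4; do python3 -m pendant '[{"linear":[0,0,0],"twist":[0,0,-0.08],"grip":1},{"linear":[0,0,0],"twist":[0,0,-0.18],"grip":1},{"linear":[0,0,0],"twist":[0,0,-0.29],"grip":1},{"linear":[0,0,0],"twist":[0,0,-0.4],"grip":1},{"linear":[0,0,0],"twist":[0,0,-0.485],"grip":1}]' >tmp; done; cat tmp
python3 -c "
from h import *
s=env.observe(); print(s['qpos'].round(1),s['eef_pos'],s['tcp_rot'])"
```

```text
t: 7.92
eef_pos: [549.0, -10.6, 254.0]
tcp_rot: [-179.9, 0.0, 92.8]
force: [-0.2, 0.1, -8.3]
opening: 13.6
grasp_force: 60.0
t: 9.58
eef_pos: [548.9, -12.3, 254.5]
tcp_rot: [-180.0, -0.0, -179.8]
force: [0.1, -0.3, -7.8]
opening: 13.3
grasp_force: 60.0
[ -1.4  11.3 100.4  -0.   68.3 -91.6] [548.91874163 -12.30362526 254.52379167] [-1.79970923e+02 -4.51282170e-02 -1.79788007e+02]
```

```bash

python3 -m pendant '[{"linear":[0,0.01,0],"twist":[-0.06,0,0],"grip":1},{"linear":[0,0.02,0],"twist":[-0.11,0,0],"grip":1},{"linear":[0,0.02,0],"twist":[-0.11,0,0],"grip":1}]'
python3 -c "
from h import *
s=env.observe(); print(s['qpos'].round(1),s['eef_pos'],s['tcp_rot'])"
```

```text
t: 9.83
eef_pos: [549.0, -2.3, 254.5]
tcp_rot: [175.0, -0.0, 179.9]
force: [-0.1, -0.1, -8.1]
opening: 13.3
grasp_force: 60.0
[ -3.7  11.5 100.4   5.4  68.6 -95.6] [548.95819408  -2.28889509 254.48168826] [ 1.74970392e+02 -4.43098229e-02  1.79917820e+02]
```

```bash

for i in 1 2; do python3 -m pendant '[{"linear":[0,0,0],"twist":[-0.11,0,0],"grip":1},{"linear":[0,0,0],"twist":[-0.22,0,0],"grip":1},{"linear":[0,0,0],"twist":[-0.33,0,0],"grip":1},{"linear":[0,0,0],"twist":[-0.44,0,0],"grip":1},{"linear":[0,0,0],"twist":[-0.55,0,0],"grip":1}]'; done
python3 -m pendant '[{"linear":[0,0,0],"twist":[-0.08,0,0],"grip":1},{"linear":[0,0,0],"twist":[-0.16,0,0],"grip":1},{"linear":[0,0,0],"twist":[-0.24,0,0],"grip":1},{"linear":[0,0,0],"twist":[-0.3,0,0],"grip":1},{"linear":[0,0,0],"twist":[-0.34,0,0],"grip":1}]'
python3 -m pendant '[{"linear":[0,0,0],"twist":[0,0,0],"grip":1},{"linear":[0,0,0],"twist":[0,0,0],"grip":1},{"linear":[0,0,0],"twist":[0,0,0],"grip":1},{"linear":[0,0,0],"twist":[0,0,0],"grip":1},{"linear":[0,0,0],"twist":[0,0,0],"grip":1}]'
python3 - <<'E'
from h import *
s=env.observe(); print(s['qpos'].round(1))
a=[cam(n)[1] for n in ("scene","top")]; cv2.imwrite("pics/tip.png",cv2.resize(np.hstack([a[0][60:280,170:430],a[1][90:310,180:440]]),None,fx=1.5,fy=1.5))
E
```

```text
t: 10.25
eef_pos: [549.5, -2.8, 255.0]
tcp_rot: [150.3, 0.1, 180.0]
force: [-1.0, -0.8, -8.1]
opening: 13.9
grasp_force: 60.0
t: 10.67
eef_pos: [549.4, -3.1, 254.3]
tcp_rot: [125.6, 0.0, 180.0]
force: [-0.5, 0.4, -4.9]
opening: 13.4
grasp_force: 60.0
t: 11.08
eef_pos: [549.3, -2.5, 253.7]
tcp_rot: [110.3, -0.1, 180.0]
force: [-0.2, 0.3, -3.1]
opening: 13.2
grasp_force: 60.0
t: 11.5
eef_pos: [549.5, -1.1, 255.5]
tcp_rot: [110.3, 0.1, -180.0]
force: [0.2, 0.1, -2.6]
opening: 13.8
grasp_force: 60.0
[ -31.7   34.8   98.3   53.5   97.1 -141.3]
```

View pics/tip.png

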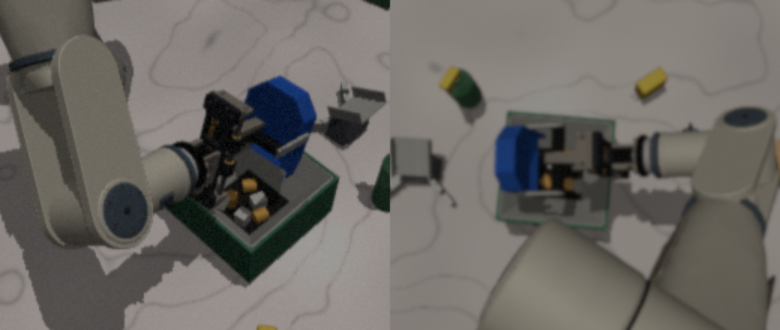

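The tray is tipped over the hopper and blanks are visible on the hopper floor. The wrist load has dropped to about 2.6 N, which is the bare tray. Next I level it, turn it, and check.

```bash

for i in 1 2; do python3 -m pendant '[{"linear":[0,0,0],"twist":[0.15,0,0],"grip":1},{"linear":[0,0,0],"twist":[0.3,0,0],"grip":1},{"linear":[0,0,0],"twist":[0.45,0,0],"grip":1},{"linear":[0,0,0],"twist":[0.6,0,0],"grip":1},{"linear":[0,0,0],"twist":[0.775,0,0],"grip":1}]'; done
for i in 1 2 3; do python3 -m pendant '[{"linear":[0,0,0],"twist":[0,0,0.15],"grip":1},{"linear":[0,0,0],"twist":[0,0,0.3],"grip":1},{"linear":[0,0,0],"twist":[0,0,0.45],"grip":1},{"linear":[0,0,0],"twist":[0,0,0.6],"grip":1},{"linear":[0,0,0],"twist":[0,0,0.69],"grip":1}]' > tmp; done; cat tmp
python3 - <<'E'
from h import *
s=env.observe(); print(s['qpos'].round(1), s['eef_pos'],s['tcp_rot'])
E
```

```text
t: 12.02
eef_pos: [549.7, -2.0, 255.8]
tcp_rot: [144.7, 0.1, 179.9]
force: [-0.5, 0.8, -4.1]
opening: 13.2
grasp_force: 60.0
t: 12.43
eef_pos: [549.6, -1.2, 256.6]
tcp_rot: [178.8, 0.2, 180.0]
force: [-0.8, -0.4, -3.3]
opening: 13.5
grasp_force: 60.0
t: 13.68
eef_pos: [548.6, -0.8, 254.9]
tcp_rot: [-179.8, -1.5, 86.5]
force: [0.1, 0.3, -3.2]
opening: 13.6
grasp_force: 60.0
[ -1.2  11.3 100.4   1.6  68.4   1.7] [548.56420385  -0.7724469  254.94161762] [-179.83452732   -1.46835218   86.46340424]
```

```bash

python3 -m pendant '[{"linear":[0,0,0],"twist":[0,-0.032,0],"grip":1},{"linear":[0,0,0],"twist":[0,-0.032,0],"grip":1}]' >/dev/null
for i in 1 2; do python3 -m pendant '[{"linear":[0.06,-0.039,0],"twist":[0,0,0],"grip":1},{"linear":[0.12,-0.078,0],"twist":[0,0,0],"grip":1},{"linear":[0.18,-0.118,0],"twist":[0,0,0],"grip":1},{"linear":[0.24,-0.157,0],"twist":[0,0,0],"grip":1},{"linear":[0.304,-0.196,0],"twist":[0,0,0],"grip":1}]' > tmp; done
python3 -m pendant '[{"linear":[0,0,0.05],"twist":[0,0,0],"grip":1},{"linear":[0,0,0.1],"twist":[0,0,0],"grip":1},{"linear":[0,0,0.16],"twist":[0,0,0],"grip":1},{"linear":[0,0,0.22],"twist":[0,0,0],"grip":1},{"linear":[0,0,0.26],"twist":[0,0,0],"grip":1}]'
python3 -m pendant '[{"linear":[0,0,0.0],"twist":[0,0,0],"grip":1},{"linear":[0,0,0.0],"twist":[0,0,0],"grip":1}]'
python3 - <<'E'
from h import *
s=env.observe(); print(s['qpos'].round(1), s['eef_pos'],s['tcp_rot'])
p,top,dt=cam("top"); ps,sc,ds=cam("scene"); p,im,d=cam("wrist"); W=cloud(p,d)
hsv=cv2.cvtColor(im,cv2.COLOR_BGR2HSV); b=(hsv[...,0]>100)&(hsv[...,0]<130)&(hsv[...,1]>120)&(d>0)
for lo,hi in ((-20,45),(60,140)):
    m=(d>0)&(W[...,2]>lo)&(W[...,2]<hi)&b; Q=W[m]; print(lo,len(Q),cv2.minAreaRect(Q[:,:2].astype(np.float32)) if len(Q)>5 else '')
# tray floor plane
m=b&(W[...,2]>0)&(W[...,2]<60); print(np.percentile(W[m][:,2],[5,25,50,75,95]))
r=lambda a:cv2.resize(a,(400,260))
cv2.imwrite("pics/pre.png",np.vstack([np.hstack([r(sc[120:250,260:460]),r(top[150:280,150:350])]),np.hstack([r(im),r(sc)])]))
E
```

```text
t: 15.1
eef_pos: [368.6, 312.4, 122.9]
tcp_rot: [-179.8, 0.1, 86.9]
force: [0.5, -1.0, -3.6]
opening: 13.6
grasp_force: 60.0
t: 15.27
eef_pos: [369.4, 312.6, 124.8]
tcp_rot: [-179.8, 0.1, 86.9]
force: [0.4, -0.0, -2.2]
opening: 13.4
grasp_force: 60.0
[4.000e+01 1.440e+01 1.151e+02 1.000e-01 5.060e+01 4.310e+01] [369.38390897 312.61730341 124.77132479] [-1.79785671e+02  9.35099443e-02  8.68605109e+01]
-20 0 
60 6383 ((359.865478515625, 314.2300720214844), (119.66661071777344, 151.54299926757812), 86.9138412475586)
[54.69627705 55.33960656 55.81751131 56.36106545 58.36382065]
```

View pics/pre.png

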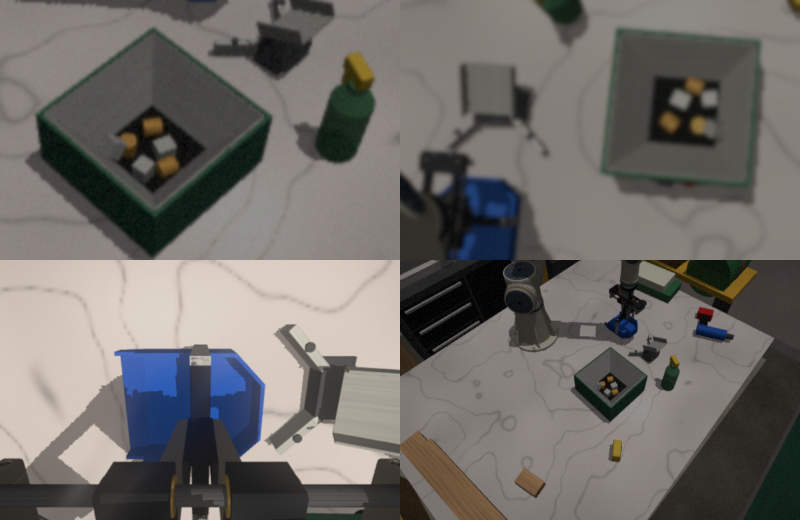

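All six blanks are in the hopper, and the tray is level, empty, and in front of the dock. The bystanders have not moved. Lowering now, then re-measuring tray against dock.

```bash

python3 -m pendant '[{"linear":[0,0,0.03],"twist":[0,0,0],"grip":1},{"linear":[0,0,0.06],"twist":[0,0,0],"grip":1},{"linear":[0,0,0.08],"twist":[0,0,0],"grip":1},{"linear":[0,0,0.09],"twist":[0,0,0],"grip":1},{"linear":[0,0,0.09],"twist":[0,0,0],"grip":1}]'
python3 - <<'E'
from h import *
p,im,d=cam("wrist"); W=cloud(p,d); v,u=np.mgrid[:400,:640]; s=env.observe(); print(s['eef_pos'],s['tcp_rot'],s['force'])
hsv=cv2.cvtColor(im,cv2.COLOR_BGR2HSV); b=(hsv[...,0]>100)&(hsv[...,0]<130)&(hsv[...,1]>120)&(d>0)&(v<290)
Q=W[b&(W[...,2]<60)]; r=cv2.minAreaRect(Q[:,:2].astype(np.float32)); print("tray",r)
m=(d>0)&(W[...,2]>26)&(W[...,2]<38)&(hsv[...,1]<100)&(W[...,0]>440)&(W[...,0]<545)&(abs(W[...,1]-308)<100); P=W[m][:,:2]; print(len(P))
yaw=-3.3; o=np.array([460.,309.])
for it in range(8):
    c,s=np.cos(np.radians(yaw)),np.sin(np.radians(yaw)); Rm=np.array([[c,-s],[s,c]]); q=(P-o)@Rm
    S=q[(abs(q[:,1])<25)&(q[:,0]>50)]; L=q[(q[:,1]>42)&(q[:,1]<74)]; Rr=q[(q[:,1]<-42)&(q[:,1]>-74)]
    def fit(A):
        l=cv2.fitLine(A.astype(np.float32),cv2.DIST_HUBER,0,.01,.01).ravel(); n=np.array([-l[1],l[0]]); n=n*np.sign(n[0]); h=(A-l[2:])@n
        return np.degrees(np.arctan2(l[1],l[0]))%180, l[2:]+n*np.percentile(h,3), np.ptp(np.percentile(h,[3,97]))
    f=[fit(A) for A in (S,L,Rr)]
    e=[f[0][1][0]-65,(f[1][1]@[1,1]-95)/2**.5,(f[2][1]@[1,-1]-95)/2**.5]; a=[f[0][0]-90,f[1][0]-135,f[2][0]-45]
    yaw+=np.mean(a)*.8; o=o+Rm@np.linalg.lstsq(np.array([[1,0],[.7071,.7071],[.7071,-.7071]]),np.array(e),rcond=None)[0]*.8
print("dock",o,yaw,np.round(a,1),np.round(e,1),[len(A) for A in (S,L,Rr)],[round(x[2],1) for x in f])
E
```

```text
t: 15.83
eef_pos: [370.0, 312.9, 79.9]
tcp_rot: [-179.9, 0.0, 86.8]
force: [-0.0, -0.2, -3.1]
opening: 13.7
grasp_force: 60.0
[370.28839208 313.12571813  80.37143531] [-1.79917618e+02  1.64527493e-02  8.68456057e+01] [-0.12076989  0.19491032 -3.49051599]
tray ((359.04388427734375, 314.3130187988281), (117.84162139892578, 151.58071899414062), 86.90787506103516)
6231
dock [459.31503888 308.34750429] -3.1435728 [ 0.4  6.6 -6.8] [ 0.8 -0.6 -0.5] [1546, 1584, 1244] [np.float64(11.5), np.float64(12.7), np.float64(13.0)]
```

```bash

python3 -m pendant '[{"linear":[0,0,0.004],"twist":[0,0,0],"grip":1},{"linear":[0,0.03,0.008],"twist":[0,0,0],"grip":1},{"linear":[0,0.07,0.008],"twist":[0,0,0],"grip":1},{"linear":[0,0.11,0.008],"twist":[0,0,0],"grip":1},{"linear":[0,0.14,0.008],"twist":[0,0,0],"grip":1}]'
python3 -m pendant '[{"linear":[0,0.008,0.001],"twist":[0,0,0],"grip":1},{"linear":[0,0.016,0.002],"twist":[0,0,0],"grip":1},{"linear":[0,0.016,0.002],"twist":[0,0,0],"grip":1}]' 20
python3 -m pendant '[{"linear":[0,0.002,0],"twist":[0,0,0],"grip":1},{"linear":[0,0.006,0],"twist":[0,0,0],"grip":1},{"linear":[0,0.01,0],"twist":[0,0,0],"grip":1},{"linear":[0,0.014,0],"twist":[0,0,0],"grip":1}]' 20
```

```text
t: 16.3
eef_pos: [442.8, 309.6, 76.6]
tcp_rot: [180.0, -0.1, 86.9]
force: [0.1, -0.4, -3.3]
opening: 13.4
grasp_force: 60.0
t: 16.55
eef_pos: [448.4, 308.6, 74.8]
tcp_rot: [-179.9, 0.0, 86.8]
force: [1.3, -0.2, 0.7]
opening: 14.0
grasp_force: 20.0
t: 16.88
eef_pos: [454.5, 308.4, 75.0]
tcp_rot: [-179.9, 0.0, 86.9]
force: [0.7, -0.1, -2.1]
opening: 14.0
grasp_force: 20.0
```

```bash

for i in 1 2 3; do python3 -m pendant '[{"linear":[0,0.002,0],"twist":[0,0,0],"grip":1},{"linear":[0,0.004,0],"twist":[0,0,0],"grip":1},{"linear":[0,0.004,0],"twist":[0,0,0],"grip":1}]' 20; done
```

```text
t: 17.13
eef_pos: [457.1, 308.3, 74.9]
tcp_rot: [-179.9, 0.0, 86.9]
force: [-0.3, -0.2, -3.0]
opening: 13.9
grasp_force: 20.0
t: 17.38
eef_pos: [459.4, 308.1, 75.0]
tcp_rot: [-179.9, 0.0, 86.8]
force: [-0.1, 0.3, -3.2]
opening: 14.0
grasp_force: 20.0
t: 17.63
eef_pos: [460.1, 308.1, 75.1]
tcp_rot: [-179.8, 0.0, 86.8]
force: [-6.8, 2.2, 3.5]
opening: 14.0
grasp_force: 20.0
```

```bash

python3 -m pendant '[{"linear":[0,-0.001,0.002],"twist":[0,0,0],"grip":1},{"linear":[0,-0.001,0.003],"twist":[0,0,0],"grip":1},{"linear":[0,-0.001,0.003],"twist":[0,0,0],"grip":1}]' 20
python3 -m pendant '[{"linear":[0,0.003,0],"twist":[0,0,0],"grip":1},{"linear":[0,0.003,0],"twist":[0,0,0],"grip":1}]' 20
python3 -m pendant '[{"linear":[0,0.002,0],"twist":[0,0,0],"grip":1},{"linear":[0,0.002,0],"twist":[0,0,0],"grip":1}]' 20
```

```text
t: 17.88
eef_pos: [459.8, 308.2, 74.8]
tcp_rot: [-179.8, 0.0, 86.8]
force: [-10.1, -1.6, 18.1]
opening: 14.0
grasp_force: 20.0
t: 18.05
eef_pos: [459.9, 308.2, 74.9]
tcp_rot: [-179.7, 0.0, 86.8]
force: [-15.9, 0.5, 24.3]
opening: 14.1
grasp_force: 20.0
t: 18.22
eef_pos: [460.0, 308.1, 75.0]
tcp_rot: [-179.6, 0.0, 86.8]
force: [-19.7, 1.9, 26.3]
opening: 14.1
grasp_force: 20.0
```

```bash

python3 -m pendant '[{"linear":[0,0.001,-0.002],"twist":[0,0,0],"grip":1},{"linear":[0,0.001,-0.002],"twist":[0,0,0],"grip":1},{"linear":[0,0.001,-0.002],"twist":[0,0,0],"grip":1}]' 6
python3 -m pendant '[{"linear":[0,0.001,0],"twist":[0,0,0],"grip":1},{"linear":[0,0.001,0],"twist":[0,0,0],"grip":0.5},{"linear":[0,0.001,0],"twist":[0,0,0],"grip":0.2},{"linear":[0,0,0],"twist":[0,0,0],"grip":-0.2},{"linear":[0,0,0],"twist":[0,0,0],"grip":-0.4}]' 6
python3 -m pendant '[{"linear":[0,0,0],"twist":[0,0,0],"grip":-1},{"linear":[0,0,0],"twist":[0,0,0],"grip":-1},{"linear":[0,0,0],"twist":[0,0,0],"grip":-1},{"linear":[0,0,0],"twist":[0,0,0],"grip":-1},{"linear":[0,0,0],"twist":[0,0,0],"grip":-1}]' 6
python3 - <<'E'
from h import *
p,im,d=cam("wrist"); W=cloud(p,d); v,u=np.mgrid[:400,:640]
cv2.imwrite("pics/home.png",im)
hsv=cv2.cvtColor(im,cv2.COLOR_BGR2HSV); b=(hsv[...,0]>100)&(hsv[...,0]<130)&(hsv[...,1]>120)&(d>0)
Q=W[b&(W[...,2]<60)]; print("tray",cv2.minAreaRect(Q[:,:2].astype(np.float32)),np.percentile(Q[:,2],[5,50,95]))
E
```

```text
t: 18.47
eef_pos: [461.4, 308.2, 74.9]
tcp_rot: [-179.7, 0.0, 86.8]
force: [-11.6, 3.0, 10.2]
opening: 15.9
grasp_force: 6.0
t: 18.88
eef_pos: [464.0, 308.0, 74.6]
tcp_rot: [-180.0, 0.0, 86.8]
force: [0.1, 0.7, -0.2]
opening: 40.3
grasp_force: 0.0
t: 19.3
eef_pos: [463.6, 307.9, 74.4]
tcp_rot: [-179.9, 0.0, 86.8]
force: [0.2, 0.3, 0.3]
opening: 74.2
grasp_force: 0.0
tray ((449.2812805175781, 308.60009765625), (120.11446380615234, 152.16346740722656), 86.42559051513672) [ 3.12489417  4.5025567  39.84635905]
```

View pics/home.png

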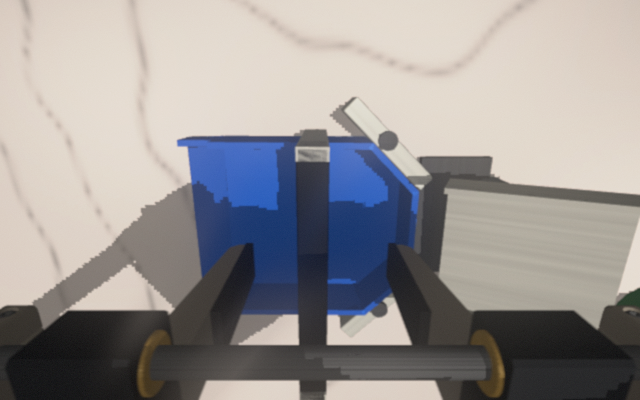

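```bash
python3 - <<'E'
from h import *
p,im,d=cam("wrist"); W=cloud(p,d)
for v in (200,215,230):
    print(v,[(u,*W[v,u].round(0).astype(int)[[0,2]],im[v,u].tolist()) for u in range(408,446,3)])
b=lambda a,v:None
# across flanks (left one): step along its normal
for (u0,v0) in ((385,150),(405,172)):
    print([(int(u0-k),int(v0+k),*W[v0+k,u0-k].round(0).astype(int),im[v0+k,u0-k].tolist()) for k in range(-6,14,2)])
cv2.imwrite("pics/gap.png",cv2.resize(im[90:340,330:470],None,fx=4,fy=2.4*1.0,interpolation=cv2.INTER_CUBIC))
E
```

```text
200 [(408, np.int64(522), np.int64(31), [89, 58, 47]), (411, np.int64(522), np.int64(38), [124, 72, 52]), (414, np.int64(524), np.int64(40), [190, 104, 63]), (417, np.int64(526), np.int64(41), [178, 101, 67]), (420, np.int64(530), np.int64(31), [96, 92, 94]), (423, np.int64(532), np.int64(32), [86, 83, 84]), (426, np.int64(534), np.int64(33), [67, 64, 64]), (429, np.int64(536), np.int64(32), [70, 68, 67]), (432, np.int64(538), np.int64(32), [68, 65, 67]), (435, np.int64(548), np.int64(6), [69, 68, 69]), (438, np.int64(550), np.int64(8), [67, 66, 67]), (441, np.int64(553), np.int64(6), [67, 67, 69]), (444, np.int64(555), np.int64(6), [66, 66, 67])]
215 [(408, np.int64(522), np.int64(34), [86, 55, 40]), (411, np.int64(522), np.int64(41), [112, 64, 47]), (414, np.int64(524), np.int64(39), [113, 65, 47]), (417, np.int64(528), np.int64(32), [106, 87, 80]), (420, np.int64(530), np.int64(32), [91, 88, 88]), (423, np.int64(532), np.int64(32), [70, 66, 67]), (426, np.int64(534), np.int64(32), [67, 63, 63]), (429, np.int64(536), np.int64(32), [66, 62, 63]), (432, np.int64(547), np.int64(6), [6
[... 1604 characters left out ...]
4(523), np.int64(349), np.int64(33), [199, 212, 217]), (409, 168, np.int64(522), np.int64(347), np.int64(32), [195, 207, 211]), (407, 170, np.int64(521), np.int64(346), np.int64(33), [194, 206, 210]), (405, 172, np.int64(520), np.int64(345), np.int64(32), [197, 209, 214]), (403, 174, np.int64(520), np.int64(342), np.int64(26), [150, 119, 111]), (401, 176, np.int64(515), np.int64(344), np.int64(40), [196, 109, 69]), (399, 178, np.int64(514), np.int64(343), np.int64(39), [195, 109, 68]), (397, 180, np.int64(521), np.int64(333), np.int64(3), [119, 72, 53]), (395, 182, np.int64(520), np.int64(332), np.int64(3), [118, 71, 51]), (393, 184, np.int64(518), np.int64(330), np.int64(4), [118, 70, 49])]
```

View pics/gap.png

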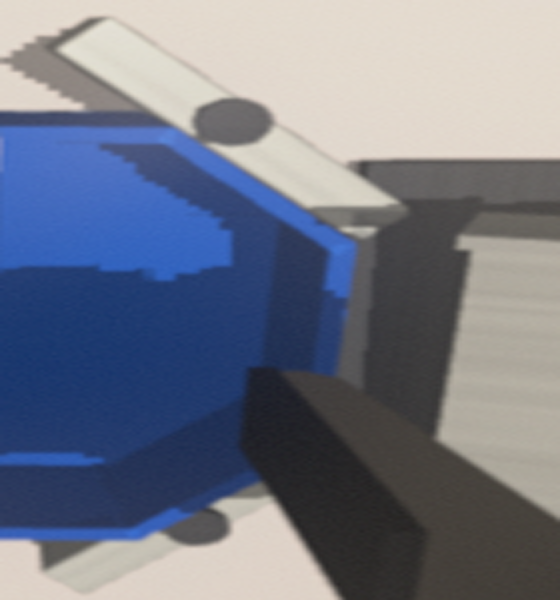

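Behind the tray's rear wall (x≈526, z 40) the depth profile shows the stop's top directly (x 528-537, z 32). The upper flank also abuts the cut corner. I'll lift clear, then nudge the lip low from the front with shut fingers to confirm the tray is home.

```bash

python3 -m pendant '[{"linear":[-0,-0.005,-0.02],"twist":[0,0,0],"grip":-1},{"linear":[0,-0.005,-0.08],"twist":[0,0,0],"grip":-1},{"linear":[0,-0.005,-0.15],"twist":[0,0,0],"grip":-1},{"linear":[0,-0.005,-0.22],"twist":[0,0,0],"grip":-1},{"linear":[0,-0.005,-0.24],"twist":[0,0,0],"grip":-1}]'
for i in 1 2 3; do python3 -m pendant '[{"linear":[0,0,0],"twist":[0,0,-0.15],"grip":1},{"linear":[0,0,0],"twist":[0,0,-0.3],"grip":1},{"linear":[0,0,0],"twist":[0,0,-0.45],"grip":1},{"linear":[0,0,0],"twist":[0,0,-0.6],"grip":1},{"linear":[0,0,0],"twist":[0,0,-0.667],"grip":1}]' 20 > tmp; done; cat tmp
python3 -m pendant '[{"linear":[0.06,0,0],"twist":[0,0,0],"grip":1},{"linear":[0.13,0,0],"twist":[0,0,0],"grip":1},{"linear":[0.2,0,0],"twist":[0,0,0],"grip":1},{"linear":[0.231,0,0],"twist":[0,0,0],"grip":1},{"linear":[0.231,0,0],"twist":[0,0,0],"grip":1}]'
python3 -m pendant '[{"linear":[0,0,0],"twist":[0,0,0],"grip":1},{"linear":[0,0,0],"twist":[0,0,0],"grip":1}]'
```

```text
t: 19.82
eef_pos: [463.1, 309.5, 200.3]
tcp_rot: [179.8, -0.2, 86.9]
force: [0.2, 0.6, 1.1]
opening: 92.1
grasp_force: 0.0
t: 21.07
eef_pos: [460.9, 308.0, 194.7]
tcp_rot: [-180.0, -0.1, 177.3]
force: [0.5, 0.7, 0.1]
opening: 0.2
grasp_force: 0.0
t: 21.48
eef_pos: [343.1, 314.0, 194.8]
tcp_rot: [-180.0, -0.1, 177.0]
force: [-0.4, -0.5, 0.3]
opening: 0.5
grasp_force: 0.0
t: 21.65
eef_pos: [347.1, 314.9, 195.1]
tcp_rot: [180.0, 0.0, 176.9]
force: [-0.5, 0.2, 0.3]
opening: 0.2
grasp_force: 0.0
```

```bash

python3 -m pendant '[{"linear":[0,0,0.08],"twist":[0,0,0],"grip":1},{"linear":[0,0,0.16],"twist":[0,0,0],"grip":1},{"linear":[0,0,0.24],"twist":[0,0,0],"grip":1},{"linear":[0,0,0.32],"twist":[0,0,0],"grip":1},{"linear":[0,0,0.36],"twist":[0,0,0],"grip":1}]' >/dev/null
python3 -m pendant '[{"linear":[-0.004,0,0.004],"twist":[0,0,0],"grip":1},{"linear":[-0.01,0,0.01],"twist":[0,0,0],"grip":1},{"linear":[-0.018,0,0.014],"twist":[0,0,0],"grip":1},{"linear":[-0.022,0,0.014],"twist":[0,0,0],"grip":1},{"linear":[-0.022,0,0.014],"twist":[0,0,0],"grip":1}]'
for i in 1 2 3; do python3 -m pendant '[{"linear":[-0.002,0,0],"twist":[0,0,0],"grip":1},{"linear":[-0.003,0,0],"twist":[0,0,0],"grip":1},{"linear":[-0.003,0,0],"twist":[0,0,0],"grip":1}]' | egrep 'eef|force:'; done
```

```text
t: 22.48
eef_pos: [358.5, 314.6, 9.0]
tcp_rot: [179.9, 0.1, 176.9]
force: [-0.6, 0.6, 0.5]
opening: 0.4
grasp_force: 0.0
eef_pos: [358.5, 313.9, 8.2]
force: [-0.5, -0.3, -0.5]
grasp_force: 0.0
eef_pos: [359.7, 313.6, 7.7]
force: [0.2, 0.7, 0.2]
grasp_force: 0.0
eef_pos: [361.2, 313.5, 7.6]
force: [-0.2, 0.2, -0.1]
grasp_force: 0.0
```

```bash

for i in 1 2 3 4; do python3 -m pendant '[{"linear":[-0.001,0,0],"twist":[0,0,0],"grip":1},{"linear":[-0.002,0,0],"twist":[0,0,0],"grip":1},{"linear":[-0.002,0,0],"twist":[0,0,0],"grip":1}]' | egrep 'eef|force:'; done
```

```text
eef_pos: [362.0, 313.3, 7.5]
force: [-0.2, 0.6, 0.0]
grasp_force: 0.4
eef_pos: [362.4, 313.1, 7.4]
force: [-5.1, 1.8, 1.0]
grasp_force: 2.3
eef_pos: [362.7, 313.0, 7.4]
force: [-7.3, 4.3, 3.3]
grasp_force: 4.2
eef_pos: [362.9, 312.9, 7.3]
force: [-11.9, 4.9, 4.5]
grasp_force: 6.2
```

```bash

for i in 1 2; do python3 -m pendant '[{"linear":[-0.001,0,0],"twist":[0,0,0],"grip":1},{"linear":[-0.002,0,0],"twist":[0,0,0],"grip":1},{"linear":[-0.002,0,0],"twist":[0,0,0],"grip":1}]' | egrep 'eef|force:'; done
python3 -m pendant '[{"linear":[0.01,0,0],"twist":[0,0,0],"grip":1},{"linear":[0.04,0,0],"twist":[0,0,0],"grip":1},{"linear":[0.06,0,-0.01],"twist":[0,0,0],"grip":1},{"linear":[0.06,0,-0.09],"twist":[0,0,0],"grip":1},{"linear":[0.06,0,-0.17],"twist":[0,0,0],"grip":1}]' >/dev/null
for i in 1 2; do python3 -m pendant '[{"linear":[0,0.08,-0.02],"twist":[0,0,0],"grip":1},{"linear":[0,0.16,-0.04],"twist":[0,0,0],"grip":1},{"linear":[0,0.24,-0.06],"twist":[0,0,0],"grip":1},{"linear":[0,0.32,-0.08],"twist":[0,0,0],"grip":1},{"linear":[0,0.4,-0.1],"twist":[0,0,0],"grip":1}]' | egrep "eef|force"; done
python3 - <<'E'
from h import *
a=[]
for n in ("top","scene"):
    p,im,d=cam(n); W=cloud(p,d); a.append(im); hsv=cv2.cvtColor(im,cv2.COLOR_BGR2HSV)
    X,Y,Z=W[...,0],W[...,1],W[...,2]; near=lambda c,r:(np.hypot(X-c[0],Y-c[1])<r)&(d>0)
    b=(hsv[...,0]>100)&(hsv[...,0]<130)&(hsv[...,1]>120)&near((460,308),130)&(Z<60); print(n,cv2.minAreaRect(W[b][:,:2].astype(np.float32)))
    for nm,c in dict(spr=(727,196),tape=(758,-215),off=(586,-531)).items():
        print(nm,W[near(c,90)&(Z>15)&(Z<200)].mean(0).round(1))
r=lambda a:cv2.resize(a,(400,300))
cv2.imwrite("pics/end.png",np.vstack([np.hstack([r(a[0][165:240,150:250]),r(a[0])]),np.hstack([r(a[1][90:180,340:460]),r(a[1])])]))
E
```

```text
eef_pos: [363.1, 312.8, 7.3]
force: [-17.8, 7.8, 7.7]
grasp_force: 8.4
eef_pos: [363.2, 312.7, 7.3]
force: [-20.5, 9.6, 8.8]
grasp_force: 10.7
eef_pos: [347.3, 516.2, 143.8]
force: [-0.2, 1.3, 0.1]
grasp_force: 0.0
eef_pos: [358.0, 715.8, 193.4]
force: [1.2, 1.2, 0.2]
grasp_force: 0.0
top ((451.0032958984375, 309.19427490234375), (121.19136047363281, 150.2997283935547), 86.43115234375)
spr [721.  195.2 122.1]
tape [ 755.3 -214.7   55.7]
off [ 585.4 -528.    36.3]
scene ((453.2644958496094, 307.9792785644531), (125.22502899169922, 164.57997131347656), 88.03724670410156)
spr [734.7 188.8 107.6]
tape [ 763.  -224.    56.2]
off [ 589.  -532.7   36.7]
```

View pics/end.png

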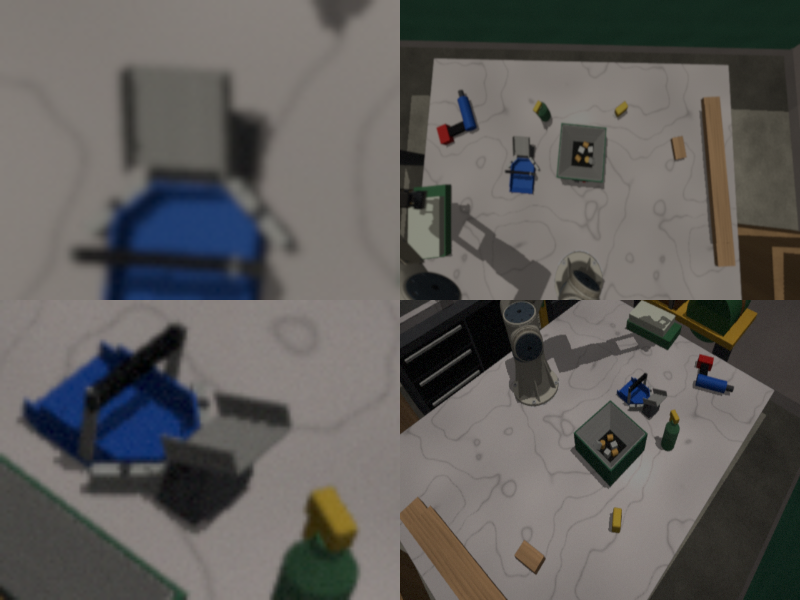

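The tray is home in the dock, flat and empty. All six blanks are in the hopper, and the bystanders are where they started. The arm is clear.

```bash
python3 -c "
from h import *
s=env.observe(); print(s['t'],s['force'],s['eef_pos']); print(env.finish_job())"
```

```text
26.0833 [ 0.28552941 -0.54096364 -1.12461792] [357.98983343 719.99139327 194.09503214]
the job is handed in; nothing more can be done
None
```

The job is handed in at 26.1 s: all six blanks are in the hopper, the empty tray is flat in its dock and held firm against a 20 N push on its lip, and the sprayer, tape and offcut are unmoved.

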